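# Put the button-press dies back in the rack in order of size

## Robot

A 6-joint arm with a two-finger parallel gripper is mounted at the origin on the work surface. World frame = base frame: x ahead of the robot, y to its left, z up, the work surface at z = 0. Lengths are in m, angles in rad, forces in N, time in s.
With the tool pointing down it reaches from about 0.3 to 0.75 m from the base axis. Payload 8.5 kg.
Tool frame: the origin (TCP) lies on the centre line of the jaws, within the pads' length; the fingertips stand robot.tip_extent ahead of it and the grasp point (between the pads) lies 6 mm ahead of it (robot.tip_extent is the distance from the TCP to the fingertips, in m); z points along the fingers, y is the line along which they close (so a half turn about z gives the same grasp; the last joint's range is limited). The gripper opens to 85 mm and grips with 20 to 120 N. Pads are 22 mm wide; open, the fingers measure 114 mm over their backs; the gripper's body (76 mm by 85 mm) begins 54 mm behind the grasp point. The pads swing forward as they close: fully open they stand 13 mm farther back than shut.
Start: joints at [0.927, 0.381, 1.297, -0, 1.464, -0.215], TCP at [0.229, 0.5, 0.256] pointing down, gripper open.
Joint ranges: [-3.11, 3.11], [-0.89, 2.33], [0.22, 2.48], [-1.42, 4.56], [0.17, 2.85], [-2.88, 2.88]. Speed limits (rad/s): [2.39, 2.39, 3.14, 3.14, 3.14, 3.14].

## Interface

Orientations are given as [roll, pitch, yaw] about the fixed x, y, z axes, in that order (R = Rz(yaw) Ry(pitch) Rx(roll)).
In Python, from cell import get_state, eyes, robot gives the robot as it stands.
- The arm moves only by the shell command python3 -m inch [FORCE], which reads ROWS from standard input. ROWS is 1 to 5 rows, parted by semicolons, with the numbers parted by spaces; each row has 7 numbers: dx, dy, dz in shares of the most that a row can go, 1 being 62.5 mm, then a rotation vector rx, ry, rz in rad, then the finger opening in m; each row shifts and turns the commanded pose from where the row before left it, along the tool's axes as they then stand; what a row does not reach is not made up. A row lasts 1/8 s, in which the tool goes at most 0.0625 m and 0.188 rad, less where a joint would pass 70% of its speed; a pose out of reach is approached as far as the arm can. The fingers move at their own pace and stop on an object; FORCE is the grip in N (left out, the last holds). Time passes only in rows, so rows that do not move let the fingers close. It prints the time, the measured TCP pose, the force, the opening and the grip force at its end. Input that does not fit is refused with a message, and nothing moves.
- get_state(): the state, without advancing time (a new reading comes with each control period).
- eyes.get_image(name): name is "scene" or "top" or "wrist"; returns the picture (384x512x3 uint8, blue, green, red); there is no depth.
- eyes.calibration(name): a dict with "mtx" (3x3 intrinsics, pixels), "world_to_cam" (4x4, takes a point from world to camera coordinates). Camera axes: x right, y up, looking along -z (the intrinsics and any distortion apply to the point x, -y, -z); pixel columns grow to the right and rows downward; lengths in m; the calibration is good to about 2 mm. A picture is of the moment at which its call begins: read the wrist's pose just before it. calibration takes no time and is no camera call; for the wrist camera it gives the pose at the moment of the call.
- robot.finish_job(): hands the job in; it is judged then, once.
The state is a dict: "t": time; "qpos": joint angles; "dq": joint speeds; "joint_torque": joint torques, N m; "tcp_pos": TCP position; "tool_rot": TCP orientation; "contact_force": force on the tool from outside, world axes, zero at the start; "torque": the same for the moment, N m; "opening": finger opening in m; "finger_force": force on a finger pad.
Only numpy, scipy, OpenCV 4.12 (cv2) and the standard library are available. Lean on these libraries where they do the work, as an engineer would, in place of code of your own. Each camera call takes 0.05 s, during which the arm holds its last target. There are 200 camera calls.

## Task

Put the four loose press dies away in the die rack, one to a pad, so that all six dies stand in a row in order of size, rising from the smallest die, which already stands at one end, to the largest, which already stands at the other. Set each die down gently (do not drop it), upright and centred on its pad, and leave the two dies already in the rack where they are.

Things in the scene. Friction and masses are not known exactly. Their poses are not given: they have to be found in the camera images.
- die_26: Loose press die. A solid turned-metal (aluminium-grey) cylinder with a dished upper face, the smallest of the four loose dies, standing upright loose on the counter: 26 mm in diameter, 26 mm high, about 41 g. Origin at the centre of its underside, z up; round, so its yaw means nothing. The straight cylindrical sides can be pinched from above across any diameter.
- die_34: Loose press die. A solid turned-metal (aluminium-grey) cylinder with a dished upper face, the second smallest of the four loose dies, standing upright loose on the counter: 34 mm in diameter, 32 mm high, about 87 g. Origin at the centre of its underside, z up; round, so its yaw means nothing. The straight cylindrical sides can be pinched from above across any diameter.
- die_42: Loose press die. A solid turned-metal (aluminium-grey) cylinder with a dished upper face, the second largest of the four loose dies, standing upright loose on the counter: 42 mm in diameter, 38 mm high, about 158 g. Origin at the centre of its underside, z up; round, so its yaw means nothing. The straight cylindrical sides can be pinched from above across any diameter.
- die_50: Loose press die. A solid turned-metal (aluminium-grey) cylinder with a dished upper face, the largest of the four loose dies, standing upright loose on the counter: 50 mm in diameter, 44 mm high, about 259 g. Origin at the centre of its underside, z up; round, so its yaw means nothing. The straight cylindrical sides can be pinched from above across any diameter.
- seat_1: Empty round black rubber pad in the die rack, 60 mm across, 2 mm thick, flat, fixed, between an end pad and seat_2; pad centres 66 mm apart. Origin: centre of its underside, 16 mm above the counter; y along the row, x across it, z up. The rack: dark wooden board 110 x 424 x 16 mm fixed on the counter, 34 mm high cheeks at its ends, six pads in one straight row.
- seat_2: Empty round black rubber pad in the die rack, 60 mm across, 2 mm thick, flat, fixed, between seat_1 and seat_3; pad centres 66 mm apart. Origin: centre of its underside, 16 mm above the counter; y along the row, x across it, z up. Nothing stands before or behind the row; standing dies leave only 12 to 44 mm between them, so straddle a die across the row.
- seat_3: Empty round black rubber pad in the die rack, 60 mm across, 2 mm thick, flat, fixed, between seat_2 and seat_4; pad centres 66 mm apart. Origin: centre of its underside, 16 mm above the counter; y along the row, x across it, z up. A bell and a pin dish stand beyond the rack, a stapler and a jar out to the sides, a 0.35 m tall hand press far left, all clear of the work.
- seat_4: Empty round black rubber pad in the die rack, 60 mm across, 2 mm thick, flat, fixed, between seat_3 and the other end pad; pad centres 66 mm apart. Origin: centre of its underside, 16 mm above the counter; y along the row, x across it, z up. Standing dies reach at most 68 mm above the counter.
- end_small: Smallest die of the set, 18 mm in diameter, 20 mm high, same make as the loose ones, already standing in the rack on the pad at one end of the row (either end, differing from start to start). Loose; leave it there. Origin: centre of its underside, on the pad, 18 mm above the counter; z up.
- end_large: Largest die of the set, 58 mm in diameter, 50 mm high, same make as the loose ones, already standing in the rack on the pad at the other end of the row. Loose; leave it there. Origin: centre of its underside, on the pad, 18 mm above the counter; z up.
There are look-alikes about, which are no part of the job. Leave any black or red look-alike of the die_50 alone. Leave any blue look-alike of the end_large alone.

How it is judged:
By the outcome, as a careful person would: the job done as asked, in the order asked, and still so for the second after the job is handed in, with the robot touching nothing.
It also fails if it takes over 80 s, if anything falls off the work surface, if the arm or the gripper's body presses on something with over 40 N, if the wrist force passes 120 N, or if a joint passes its speed limit or range.

## Working session

There is one attempt and no reset: what is moved stays moved. The work goes in short steps, Python scripts to look and compute and a shell command to move; the robot and the scene stay as the last step left them, time stands still between calls to the robot, and variables do not carry over. Pictures are saved under pics/ and viewed, at most 14 in all, crops included, and the job is handed in when it is done.

```bash
ls; mkdir -p pics
python3 - <<'E'
from cell import get_state, eyes, robot
import cv2
print(get_state(), robot.tip_extent)
for n in ("scene","top"):
    cv2.imwrite(f"pics/{n}0.png",eyes.get_image(n)); c=eyes.calibration(n); print(n,c)
E
```

```text
pics
{'t': 0.0, 'qpos': array([ 9.26679288e-01,  3.81183820e-01,  1.29827313e+00, -1.06440014e-05,
        1.46359591e+00, -2.15307424e-01]), 'dq': array([-1.49437677e-03, -1.58869866e-03, -1.08870744e-03,  1.12024117e-03,
        1.35404830e-05, -1.31413881e-03]), 'joint_torque': array([-3.69503541e-03, -4.48469567e+01, -2.31270164e+01, -4.22243720e-04,
        4.96836175e-03, -3.17940226e-05]), 'tcp_pos': array([0.22852992, 0.49998446, 0.25571412]), 'tool_rot': array([-3.14016390e+00, -3.01633980e-04,  2.71278397e+00]), 'contact_force': array([ 1.11717457, -0.42165776, -0.58957559]), 'torque': array([ 0.03578741, -0.01125308,  0.00537548]), 'finger_force': 0.0, 'opening': 0.08536442732349925} 0.025
scene {'mtx': array([[350.5906517 ,   0.        , 257.21502322],
       [  0.        , 350.5906517 , 191.60296012],
       [  0.        ,   0.        ,   1.        ]]), 'world_to_cam': array([[-0.15183214,  0.98828117, -0.01572659,  0.05191393],
       [-0.63649234, -0.08558825,  0.76651951,  0.25776393],
       [ 0.75619079,  0.12639215,  0.64202844, -1.0496275 ],
       [ 0.        ,  0.        ,  0.        ,  1.        ]])}
top {'mtx': array([[467.1469233 ,   0.        , 258.96574993],
       [  0.        , 467.1469233 , 190.45921467],
       [  0.        ,   0.        ,   1.        ]]), 'world_to_cam': array([[ 0.00800241, -0.99995166, -0.00571385,  0.02547038],
       [ 0.98203553,  0.0067815 ,  0.18857421, -0.47462874],
       [-0.18852635, -0.00712025,  0.98204232, -1.09971087],
       [ 0.        ,  0.        ,  0.        ,  1.        ]])}
```

View pics/top0.png

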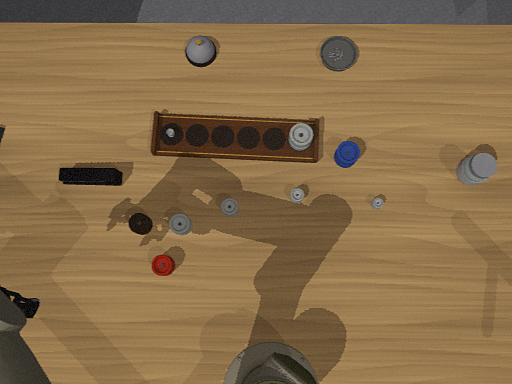

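View pics/scene0.png

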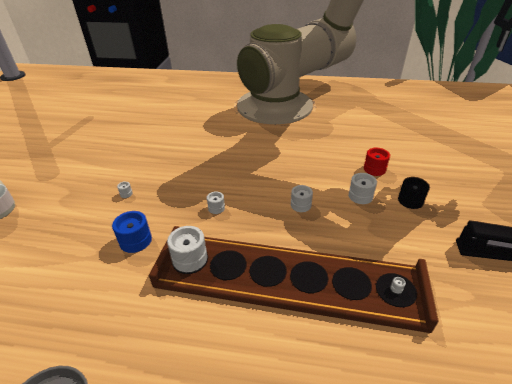

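The top view shows the small end die at (171,132) and the large one at (301,136). The loose dies are at about (180,224), (229,207), (297,195) and (377,203), with black, red and blue look-alikes nearby. I'll measure these positions and check them with an overlay.

```bash
cat > h.py <<'E'
from cell import get_state, eyes, robot
import cv2, numpy as np
S={26:26,34:32,42:38,50:44,18:20,58:50}
def p2w(c,u,v,z):
    M=c["world_to_cam"]; K=c["mtx"]
    d=np.linalg.inv(K)@[u,v,1]; d=M[:3,:3].T@(d*[1,-1,-1]); o=-M[:3,:3].T@M[:3,3]
    return o+d*(z-o[2])/d[2]
def w2p(c,P):
    P=np.atleast_2d(P); M=c["world_to_cam"]
    q=(P@M[:3,:3].T+M[:3,3])*[1,-1,-1]; q=q@c["mtx"].T
    return q[:,:2]/q[:,2:]
def ring(x,y,z,r):
    a=np.linspace(0,2*np.pi,60); return np.c_[x+r*np.cos(a),y+r*np.sin(a),0*a+z]
def draw(im,c,P,s,off,col):
    q=((w2p(c,P)-off)*s+s/2)
    cv2.polylines(im,[np.int32(q*8)],True,col,1,cv2.LINE_AA,3)
E
python3 - <<'E'
from h import *
im=cv2.imread("pics/top0.png"); c=eyes.calibration("top")
px={50:(180,224),42:(229.5,207),34:(297.5,195),26:(377.5,203)}
ends={18:(171,132),58:(301,136)}
off=np.array([140,108]); s=3
o=cv2.resize(im[108:288,140:400],None,fx=s,fy=s,interpolation=cv2.INTER_CUBIC)
for D,(u,v) in {**px,**ends}.items():
    b=.018 if D in ends else 0
    p=p2w(c,u,v,b+S[D]/1000); print(D,p.round(4))
    draw(o,c,ring(*p,D/2000),s,off,(0,255,0)); draw(o,c,ring(p[0],p[1],b,D/2000),s,off,(0,0,255))
    if D==18:a=p
    if D==58:e=p
d=(e-a)[:2]; print(np.hypot(*d), np.degrees(np.arctan2(*d[::-1])))
for i in range(6):
    q=a[:2]+d*i/5; draw(o,c,ring(*q,.018,.03),s,off,(255,255,0)); print(q.round(4))
cv2.imwrite("pics/ov.png",o)
E
```

```text
50 [0.3906 0.2197 0.044 ]
42 [0.434  0.1009 0.038 ]
34 [ 0.4662 -0.0663  0.032 ]
26 [ 0.4485 -0.2646  0.026 ]
18 [0.6249 0.2528 0.038 ]
58 [ 0.6069 -0.0733  0.068 ]
0.32659543687352977 -93.15775846496344
[0.6249 0.2528]
[0.6213 0.1876]
[0.6177 0.1224]
[0.6141 0.0572]
[ 0.6105 -0.008 ]
[ 0.6069 -0.0733]
```

View pics/ov.png

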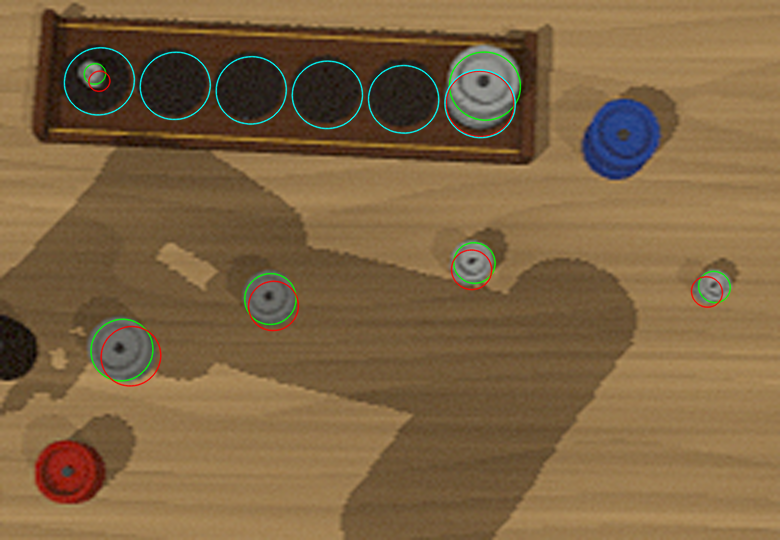

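The overlay fits to within about 1 px. The row rises from +y (small) to −y (large). I'll turn the tool so it closes across the row, then move over die_50 and use the wrist camera.

The rows are not in the units I measure in: shifts go in shares of 62.5 mm. I convert before sending: -0.045 m is -0.72, 0.0295 m is 0.472.

```bash
echo '0 0 0 0 0 0.171 0.085;0 0 0 0 0 0.171 0.085;0 0 0 0 0 0.171 0.085;0 0 0 0 0 0.171 0.085;0 0 0 0 0 0.171 0.085' | python3 -m inch; echo '0 0 0 0 0 0.171 0.085;0 0 0 0 0 0.171 0.085;-0.72 0.472 0 0 0 0 0.085;-0.72 0.472 0 0 0 0 0.085;-0.72 0.472 0 0 0 0 0.085' | python3 -m inch;  echo '-0.72 0.472 0 0 0 0 0.085;-0.72 0.472 0 0 0 0 0.085;-0.72 0.472 0 0 0 0 0.085;0 0 0 0 0 0 0.085' | python3 -m inch
python3 - <<'E'
from h import *
s=get_state(); print(s["t"],s["tcp_pos"],s["tool_rot"],s["contact_force"])
c=eyes.calibration("wrist"); im=eyes.get_image("wrist"); cv2.imwrite("pics/w0.png",im); np.savez("pics/w0.npz",**c)
print(c)
E
```

```text
t: 0.72
tcp_pos: [0.2286, 0.5001, 0.2559]
tool_rot: [-3.141, 0.001, 1.852]
contact_force: [-0.3, -0.1, 0.4]
opening: 0.0848
finger_force: 0.0
t: 1.35
tcp_pos: [0.31, 0.3591, 0.2561]
tool_rot: [-3.141, 0.0, 1.516]
contact_force: [0.3, -0.5, 0.3]
opening: 0.0848
finger_force: 0.0
t: 1.85
tcp_pos: [0.392, 0.2184, 0.256]
tool_rot: [-3.141, 0.001, 1.511]
contact_force: [-0.3, 0.5, 0.1]
opening: 0.0849
finger_force: 0.0
1.85 [0.39195257 0.21837733 0.25603979] [-3.14117479e+00  5.55363951e-04  1.51068561e+00] [-0.32029203  0.53658886  0.09482118]
{'mtx': array([[325.68848813,   0.        , 257.21066689],
       [  0.        , 325.68848813, 193.02921881],
       [  0.        ,   0.        ,   1.        ]]), 'world_to_cam': array([[ 9.98158939e-01, -6.06520606e-02, -2.44829317e-04,
        -3.78183708e-01],
       [ 5.74863301e-02,  9.47331840e-01, -3.15051912e-01,
        -1.90499035e-01],
       [ 1.93404823e-02,  3.14457808e-01,  9.49074409e-01,
        -4.56744693e-01],
       [ 0.00000000e+00,  0.00000000e+00,  0.00000000e+00,
         1.00000000e+00]])}
```

View pics/w0.png

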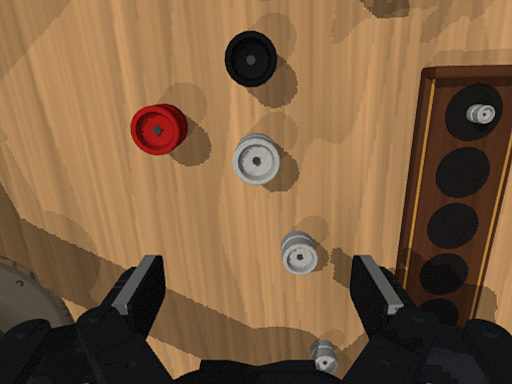

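The wrist view shows die_50 at (257,160), die_42 at (299,255), part of die_34 at (324,357), and the pads at (463,172), (452,226) and (444,273), with end_small at (481,114). Next I'll match silhouette centroids to get positions.

```bash
cat >> h.py <<'E'
def blob(mask,u,v):
    n,l,st,ct=cv2.connectedComponentsWithStats(mask.astype(np.uint8))
    i=1+np.argmin(np.hypot(*(ct[1:]-[u,v]).T)+1e3*(st[1:,4]<25)); return (l==i).astype(np.uint8),st[i],ct[i]
def fit(im,c,x,y,r,z0,z1,kind):
    """refine x,y of a cylinder (r,z0..z1) by matching silhouette centroid; returns xy, area ratio"""
    hsv=cv2.cvtColor(im,cv2.COLOR_BGR2HSV).astype(int)
    m=((hsv[...,1]<60)&(hsv[...,2]>60)) if kind=="die" else (hsv[...,2]<58)
    if kind=="die": m=cv2.morphologyEx(m.astype(np.uint8),cv2.MORPH_CLOSE,np.ones((5,5)))
    zc=z1
    u,v=w2p(c,[x,y,(z0+z1)/2])[0]; b,st,ct=blob(m,u,v)
    if kind=="die":
        k,_=cv2.findContours(b,0,1); cv2.drawContours(b,k,-1,1,-1)
    mm=cv2.moments(b,True); t=np.array([mm["m10"],mm["m01"]])/mm["m00"]
    for _ in range(6):
        h=cv2.convexHull(np.float32(w2p(c,np.r_[ring(x,y,z0,r),ring(x,y,z1,r)])))
        hm=cv2.moments(h); g=np.array([hm["m10"],hm["m01"]])/hm["m00"]
        w=w2p(c,[x,y,z1])[0]; n=p2w(c,*(w+t-g),z1); x,y=n[:2]
    return np.array([x,y]),mm["m00"]/hm["m00"]
E
python3 - <<'E'
from h import *
G={50:(.3906,.2197),42:(.434,.1009),34:(.4662,-.0663),26:(.4485,-.2646),18:(.6249,.2528),58:(.6069,-.0733)}
for n,f in(("top","top0"),("wrist","w0")):
    c=eyes.calibration("top") if n=="top" else dict(np.load("pics/w0.npz")); im=cv2.imread(f"pics/{f}.png")
    for D,(x,y) in G.items():
        if n=="wrist" and D not in(50,42,18):continue
        b=.018*(D in(18,58)); q,a=fit(im,c,x,y,D/2000,b,b+S[D]/1000,"die"); print(n,D,q.round(4),round(a,2))
    for i in range(1,5):
        if n=="wrist" and i>2:continue
        x,y=.6249-.0036*i,.2528-.0652*i
        q,a=fit(im,c,x,y,.03,.018,.018,"pad"); print(n,"pad",i,q.round(4),round(a,2))
E
```

```text
top 50 [0.393  0.2231] 0.95
top 42 [0.437  0.1024] 0.94
top 34 [ 0.4686 -0.0651] 0.97
top 26 [ 0.4506 -0.2663] 0.94
top 18 [0.6274 0.2573] 1.06
top 58 [ 0.613  -0.0733] 1.0
top pad 1 [0.6242 0.1903] 0.99
top pad 2 [0.6213 0.1247] 1.0
top pad 3 [0.6185 0.0586] 0.99
top pad 4 [ 0.6159 -0.0076] 0.98
wrist 50 [0.3914 0.2255] 0.96
wrist 42 [0.4353 0.1052] 0.94
wrist 18 [0.6252 0.2594] 0.96
wrist pad 1 [0.622  0.1936] 1.01
wrist pad 2 [0.6191 0.128 ] 1.02
```

The two cameras agree to about 3 mm. I'll trust the wrist camera for picking and lower onto die_50.

Scaled: 0.06 m is 0.96, 0.05 m is 0.8.

```bash
echo '0.112 -0.016 0.96 0 0 0 0.085;0 0 0.96 0 0 0 0.085;0 0 0.8 0 0 0 0.085;0 0 0.56 0 0 0 0.085;0 0 0.336 0 0 0 0.085' | python3 -m inch ; echo '0 0 0 0 0 0 0.085;0 0 0 0 0 0 0.04;0 0 0 0 0 0 0.04;0 0 0 0 0 0 0.04;0 0 0 0 0 0 0.04' | python3 -m inch 40
```

```text
t: 2.52
tcp_pos: [0.3887, 0.2288, 0.0286]
tool_rot: [-3.139, 0.001, 1.518]
contact_force: [0.4, 0.3, 0.3]
opening: 0.0847
finger_force: 0.0
t: 3.15
tcp_pos: [0.3904, 0.2283, 0.0314]
tool_rot: [3.139, -0.001, 1.516]
contact_force: [-0.8, 1.3, 5.6]
opening: 0.0491
finger_force: 40.8
```

```bash
echo '0 0 -0.48 0 0 0 0.04;0 0 -0.96 0 0 0 0.04;0 0 -0.96 0 0 0 0.04;-0.5792 0.6256 0 0 0 0 0.04;-0.5792 0.6256 0 0 0 0 0.04' | python3 -m inch 40; echo '-0.5792 0.6256 0 0 0 0 0.04;-0.5792 0.6256 0 0 0 0 0.04;-0.5792 0.6256 0 0 0 0 0.04;-0.5792 0.6256 0 0 0 0 0.04;0 0 0 0 0 0 0.04' | python3 -m inch
python3 - <<'E'
from h import *
s=get_state(); print(s["t"],s["tcp_pos"],s["tool_rot"],s["opening"])
c=eyes.calibration("wrist"); im=eyes.get_image("wrist"); cv2.imwrite("pics/w1.png",im); np.savez("pics/w1.npz",**c)
for i in range(1,5):
    x,y=.622-.0029*(i-1),.1936-.066*(i-1)
    q,a=fit(im,c,x,y,.03,.018,.018,"pad"); print("pad",i,q.round(4),round(a,2))
q,a=fit(im,c,.6252,.2594,.009,.018,.038,"die"); print(q,a)
E
```

```text
t: 3.78
tcp_pos: [0.4645, 0.1507, 0.1816]
tool_rot: [3.139, -0.0, 1.517]
contact_force: [0.5, 0.2, -3.6]
opening: 0.0492
finger_force: 43.4
t: 4.4
tcp_pos: [0.6136, -0.0046, 0.1798]
tool_rot: [3.141, 0.0, 1.512]
contact_force: [0.2, 0.6, -2.9]
opening: 0.0489
finger_force: 43.4
4.4 [ 0.6136229  -0.00464757  0.17977336] [3.14137563e+00 4.07621164e-04 1.51228463e+00] 0.0489417708849897
pad 1 [0.6196 0.1203] 0.74
pad 2 [0.6196 0.1203] 0.74
pad 3 [0.6172 0.0614] 0.97
pad 4 [ 0.6146 -0.0042] 0.98
[0.44491226 0.10384712] 3.5793137191410547
```

View pics/w1.png

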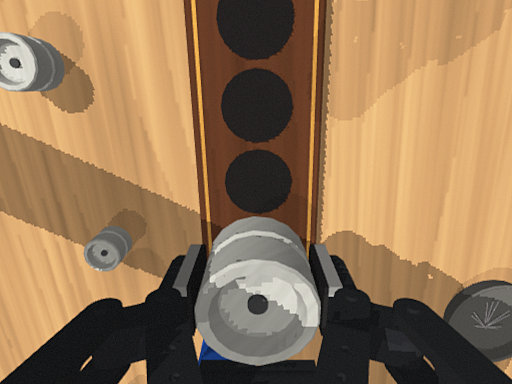

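Die_50 is held square, with its top centre at about (258,305). Pads 4 and 3 are clear at (258,181) and (257,105). I'll measure the die's offset in the hand and work out the move to pad 4.

Run:
```python
from h import *
c=dict(np.load("pics/w1.npz")); im=cv2.imread("pics/w1.png")
b=.1798-.0314; q,a=fit(im,c,.6136,-.0075,.025,b,b+.044,"die"); print(q,a)
for z in(b+.044,b+.038): print(p2w(c,258,304.5,z))
```

```text
[ 0.61380306 -0.006721  ] 0.9549955506195347
[ 0.61436999 -0.00136641  0.1924    ]
[ 0.61411945 -0.00592212  0.1864    ]
```

Scaled: 0.0028 m is 0.0448, 0.04 m is 0.64.

```bash
echo '0.0448 0.0112 0.64 0 0 0 0.04;0 0 0.64 0 0 0 0.04;0 0 0.4 0 0 0 0.04;0 0 0.192 0 0 0 0.04;0 0 0 0 0 0 0.04' | python3 -m inch
python3 - <<'E'
from h import *
s=get_state(); t=s["tcp_pos"]; print(s["t"],t,s["tool_rot"])
c=eyes.calibration("wrist"); im=eyes.get_image("wrist"); cv2.imwrite("pics/w2.png",im); np.savez("pics/w2.npz",**c)
b=t[2]-.0314; print(fit(im,c,t[0],t[1]-.002,.025,b,b+.044,"die"))
for p in((.6146,-.0042),(.6172,.0614)): print(fit(im,c,*p,.03,.018,.018,"pad"))
E
```

```text
t: 5.08
tcp_pos: [0.6127, 0.0015, 0.0634]
tool_rot: [-3.141, -0.0, 1.516]
contact_force: [0.2, -0.4, -2.8]
opening: 0.0489
finger_force: 43.5
5.075 [0.6127254 0.0014898 0.0634277] [-3.14085132e+00 -1.46016908e-04  1.51646514e+00]
(array([ 0.61303655, -0.00115366]), 0.9798013162710937)
(array([ 0.60998456, -0.03712179]), 0.006736853852269889)
(array([0.61713863, 0.06140028]), 0.9675287744656202)
```

Scaled: 0.0016 m is 0.0256, 0.005 m is 0.08.

```bash
echo '-0.0464 0.0256 0.08 0 0 0 0.04;0 0 0 0 0 0 0.04;0 0 0 0 0 0 0.04' | python3 -m inch
```

```text
t: 5.5
tcp_pos: [0.6146, -0.0022, 0.0586]
tool_rot: [3.141, 0.0, 1.516]
contact_force: [0.4, -0.1, -3.2]
opening: 0.049
finger_force: 43.5
```

Scaled: 0.004 m is 0.064, 0.003 m is 0.048.

```bash
echo '0 0 0.064 0 0 0 0.04;0 0 0.048 0 0 0 0.04;0 0 0.032 0 0 0 0.04;0 0 0 0 0 0 0.04;0 0 0 0 0 0 0.04' | python3 -m inch
```

```text
t: 6.12
tcp_pos: [0.6145, -0.0021, 0.0495]
tool_rot: [3.142, 0.0, 1.516]
contact_force: [-1.7, 0.3, 0.9]
opening: 0.0493
finger_force: 43.5
```

Scaled: -0.05 m is -0.8, -0.04 m is -0.64.

```bash
echo '0 0 0 0 0 0 0.06;0 0 0 0 0 0 0.085;0 0 0 0 0 0 0.085;0 0 -0.64 0 0 0 0.085;0 0 -0.8 0 0 0 0.085' | python3 -m inch;echo '0 0 -0.96 0 0 0 0.085;0.3952 -0.7424 0 0 0 0 0.085;0.3952 -0.7424 0 0 0 0 0.085;0.3952 -0.7424 0 0 0 0 0.085;0.3952 -0.7424 0 0 0 0 0.085' | python3 -m inch
cat > look.py <<'E'
from h import *
import sys
n=sys.argv[1]; s=get_state(); print(s["t"],s["tcp_pos"],s["tool_rot"])
for cam in sys.argv[2].split(","):
    c=eyes.calibration(cam); im=eyes.get_image(cam); cv2.imwrite(f"pics/{n}_{cam}.png",im); np.savez(f"pics/{n}_{cam}.npz",**c)
    for a in sys.argv[3:]:
        k,x,y,b=a.split(","); x,y,b=float(x),float(y),float(b)
        D=int(k) if k!="pad" else 60
        q,r=fit(im,c,x,y,D/2000,b,b+(S[D]/1000 if k!="pad" else 0),"pad" if k=="pad" else "die"); print(cam,k,q.round(4),round(r,2))
E
echo '0 0 0 0 0 0 0.085' | python3 -m inch
python3 look.py a wrist,top 42,.4353,.1052,0 50,.6146,-.0042,.018 34,.467,-.063,0 pad,.6191,.128,.018 pad,.6172,.0614,.018
```

```text
t: 6.75
tcp_pos: [0.6141, -0.002, 0.1396]
tool_rot: [-3.139, -0.0, 1.516]
contact_force: [0.8, -0.2, 0.4]
opening: 0.0854
finger_force: 0.0
t: 7.38
tcp_pos: [0.4331, 0.1075, 0.1994]
tool_rot: [3.141, -0.0, 1.516]
contact_force: [0.7, 0.7, 0.3]
opening: 0.0847
finger_force: 0.0
t: 7.5
tcp_pos: [0.4321, 0.1082, 0.1997]
tool_rot: [-3.141, -0.0, 1.518]
contact_force: [0.9, -0.0, -0.7]
opening: 0.0848
finger_force: 0.0
7.5 [0.43208909 0.10818375 0.19973437] [-3.14111686e+00 -2.03203847e-04  1.51828165e+00]
wrist 42 [0.4354 0.1052] 0.94
wrist 50 [ 0.6138 -0.0072] 1.05
wrist 34 [ 0.4669 -0.0617] 0.93
wrist pad [0.6192 0.1276] 1.0
wrist pad [0.6165 0.0618] 1.01
top 42 [0.3799 0.1743] 52.3
top 50 [ 0.6153 -0.0452] 2.42
top 34 [ 0.4685 -0.0649] 0.96
top pad [0.625  0.1244] 0.85
top pad [0.5928 0.0562] 1.28
```

Scaled: 0.055 m is 0.88, 0.05 m is 0.8.

```bash
echo '-0.0448 0.0432 0.8 0 0 0 0.085;0 0 0.88 0 0 0 0.085;0 0 0.64 0 0 0 0.085;0 0 0.32 0 0 0 0.085;0 0 0.08 0 0 0 0.085' | python3 -m inch ; echo '0 0 0 0 0 0 0.085;0 0 0 0 0 0 0.03;0 0 0 0 0 0 0.03;0 0 0 0 0 0 0.03;0 0 0 0 0 0 0.03' | python3 -m inch 40
```

```text
t: 8.22
tcp_pos: [0.4378, 0.1032, 0.0281]
tool_rot: [-3.14, 0.0, 1.515]
contact_force: [0.3, -0.7, -0.0]
opening: 0.085
finger_force: 0.0
t: 8.85
tcp_pos: [0.4374, 0.1038, 0.03]
tool_rot: [3.14, 0.0, 1.516]
contact_force: [-1.4, -0.3, 6.8]
opening: 0.0411
finger_force: 39.8
```

Scaled: 0.0604 m is 0.9664, -0.0112 m is -0.1792.

```bash
echo '0 0 -0.48 0 0 0 0.03;0 0 -0.8 0 0 0 0.03;0 0 -0.8 0 0 0 0.03;-0.1792 0.9664 0 0 0 0 0.03;-0.1792 0.9664 0 0 0 0 0.03' | python3 -m inch; echo '-0.1792 0.9664 0 0 0 0 0.03;0 0 0 0 0 0 0.03;0 0 0 0 0 0 0.03' | python3 -m inch; python3 look.py b wrist 42,.6165,.0616,.130 pad,.6191,.128,.018 pad,.6170,.0614,.018
```

```text
t: 9.48
tcp_pos: [0.558, 0.0746, 0.1608]
tool_rot: [3.139, 0.0, 1.516]
contact_force: [0.9, 0.3, -1.8]
opening: 0.0411
finger_force: 41.3
t: 9.85
tcp_pos: [0.6155, 0.0605, 0.1588]
tool_rot: [-3.14, -0.0, 1.516]
contact_force: [-0.4, 0.4, -1.2]
opening: 0.0415
finger_force: 41.4
9.85 [0.61548408 0.06050935 0.15884425] [-3.13984503e+00 -1.42214323e-04  1.51584406e+00]
wrist 42 [0.6158 0.0579] 1.1
wrist pad [0.6199 0.1274] 0.97
wrist pad [0.6173 0.0623] 0.95
```

```bash
echo '0 0.024 0.64 0 0 0 0.03;0 0 0.56 0 0 0 0.03;0 0 0.32 0 0 0 0.03;0 0 0.048 0 0 0 0.03;0 0 0 0 0 0 0.03' | python3 -m inch; python3 look.py c wrist 42,.6165,.0616,.030 pad,.6191,.128,.018
```

```text
t: 10.52
tcp_pos: [0.6177, 0.0605, 0.0624]
tool_rot: [3.14, 0.0, 1.516]
contact_force: [-0.1, 0.0, -0.9]
opening: 0.041
finger_force: 41.4
10.525 [0.61773672 0.06048748 0.06242181] [3.14041049e+00 6.17808863e-05 1.51620319e+00]
wrist 42 [0.6176 0.0541] 1.22
wrist pad [0.6199 0.1273] 0.97
```

View pics/c_wrist.png

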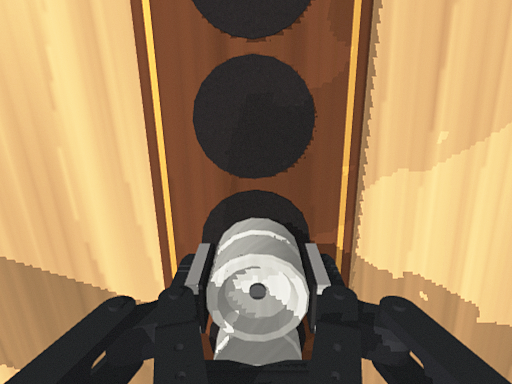

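Die_42 is held straight above pad 3, with its hole at (258,291), far base edge at row 218 and near rim edge at row 341. Its blob merges with die_50 behind it, so I'll use those edges instead.

Run:
```python
from h import *
c=dict(np.load("pics/c_wrist.npz"))
b=.0324
print(p2w(c,258,218,b)[:2]-[0,.021],p2w(c,258,341,b+.038)[:2]+[0,.021],p2w(c,258,291,b+.032)[:2])
print(w2p(c,[[.6175,.0616+.021,b],[.6175,.0616-.021,b+.038]]))
```

```text
[0.61959389 0.06056799] [0.61730624 0.06315884] [0.61842595 0.06228678]
[[253.60320842 216.26915134]
 [258.66586402 343.98058837]]
```

Scaled: 0.007 m is 0.112, 0.004 m is 0.064.

```bash
echo '0 0 0.112 0 0 0 0.03;0 0 0.064 0 0 0 0.03;0 0 0.032 0 0 0 0.03;0 0 0.016 0 0 0 0.03;0 0 0 0 0 0 0.03' | python3 -m inch
```

```text
t: 11.2
tcp_pos: [0.6177, 0.0603, 0.0481]
tool_rot: [3.141, 0.0, 1.516]
contact_force: [-3.2, 0.1, 5.9]
opening: 0.0409
finger_force: 42.1
```

Scaled: -0.05 m is -0.8, -0.04 m is -0.64.

```bash
echo '0 0 0 0 0 0 0.06;0 0 0 0 0 0 0.085;0 0 0 0 0 0 0.085;0 0 -0.64 0 0 0 0.085;0 0 -0.8 0 0 0 0.085' | python3 -m inch;echo '0 0 -0.96 0 0 0 0.085;-0.5216 -0.576 0 0 0 0 0.085;-0.5216 -0.576 0 0 0 0 0.085;-0.5216 -0.576 0 0 0 0 0.085;-0.5216 -0.576 0 0 0 0 0.085' | python3 -m inch
echo '0 0 0 0 0 0 0.085' | python3 -m inch
python3 look.py d wrist 42,.6173,.062,.018 50,.6146,-.0042,.018 34,.467,-.062,0 58,.611,-.070,.018
```

```text
t: 11.82
tcp_pos: [0.6173, 0.0602, 0.1375]
tool_rot: [-3.139, -0.0, 1.516]
contact_force: [1.5, -1.2, 0.9]
opening: 0.085
finger_force: 0.0
t: 12.45
tcp_pos: [0.4656, -0.0628, 0.1974]
tool_rot: [3.141, 0.0, 1.516]
contact_force: [0.6, -1.8, -0.1]
opening: 0.085
finger_force: 0.0
t: 12.58
tcp_pos: [0.4652, -0.0633, 0.1976]
tool_rot: [-3.141, 0.0, 1.513]
contact_force: [1.7, -0.1, 0.1]
opening: 0.0852
finger_force: 0.0
12.575 [ 0.46516125 -0.06325724  0.19761975] [-3.14122897e+00  1.49804346e-04  1.51279494e+00]
wrist 42 [0.6158 0.0561] 0.74
wrist 50 [ 0.6141 -0.0049] 0.98
wrist 34 [ 0.467  -0.0618] 0.94
wrist 58 [ 0.6109 -0.0702] 0.98
```

View pics/d_wrist.png

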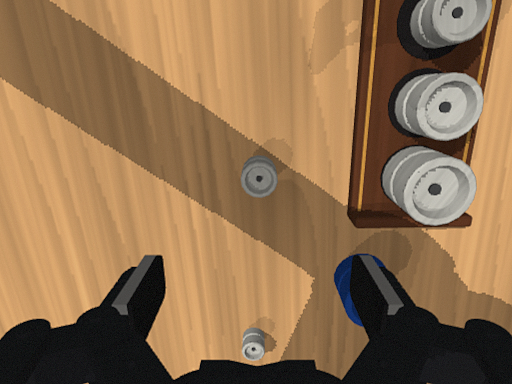

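Die_50 stands on pad 4 within 1 mm, and die_42 is on pad 3. Die_34 is at (259,177). Lowering onto die_34 now.

Scaled: 0.0015 m is 0.024, 0.055 m is 0.88.

```bash
echo '0.024 0.024 0.8 0 0 0 0.085;0 0 0.88 0 0 0 0.085;0 0 0.64 0 0 0 0.085;0 0 0.304 0 0 0 0.085;0 0 0.064 0 0 0 0.085' | python3 -m inch ; echo '0 0 0 0 0 0 0.085;0 0 0 0 0 0 0.022;0 0 0 0 0 0 0.022;0 0 0 0 0 0 0.022;0 0 0 0 0 0 0.022' | python3 -m inch 35;  echo '0 0 0 0 0 0 0.022' | python3 -m inch
```

```text
t: 13.25
tcp_pos: [0.4688, -0.06, 0.0282]
tool_rot: [-3.14, -0.001, 1.517]
contact_force: [0.3, 0.5, -0.2]
opening: 0.0846
finger_force: 0.0
t: 13.88
tcp_pos: [0.4685, -0.0607, 0.0299]
tool_rot: [3.141, 0.0, 1.516]
contact_force: [-1.6, 1.0, 6.2]
opening: 0.0325
finger_force: 34.4
t: 14.0
tcp_pos: [0.4685, -0.0607, 0.0299]
tool_rot: [3.141, 0.0, 1.516]
contact_force: [-0.1, 1.2, 4.8]
opening: 0.0327
finger_force: 34.4
```

```bash
echo '0 0 -0.48 0 0 0 0.022;0 0 -0.8 0 0 0 0.022;0 0 -0.8 0 0 0 0.022;0.7888 0.5632 0 0 0 0 0.022;0.7888 0.5632 0 0 0 0 0.022' | python3 -m inch; echo '0.7888 0.5632 0 0 0 0 0.022;0.7888 0.5632 0 0 0 0 0.022;0 0 0.64 0 0 0 0.022;0 0 0.64 0 0 0 0.022;0 0 0.304 0 0 0 0.022' | python3 -m inch;echo '0 0 0 0 0 0 0.022;0 0 0 0 0 0 0.022' | python3 -m inch; python3 look.py e wrist pad,.6225,.193,.018
python3 - <<'E'
from h import *
im=cv2.imread("pics/e_wrist.png"); cv2.imwrite("pics/e2.png",cv2.resize(im[160:384,150:370],None,fx=2.5,fy=2.5))
E
```

```text
t: 14.62
tcp_pos: [0.5451, 0.0347, 0.1604]
tool_rot: [3.14, 0.0, 1.514]
contact_force: [0.0, -1.3, -1.1]
opening: 0.0329
finger_force: 35.2
t: 15.25
tcp_pos: [0.6187, 0.1286, 0.0578]
tool_rot: [-3.138, 0.0, 1.516]
contact_force: [-0.3, -0.5, -1.1]
opening: 0.0333
finger_force: 35.3
t: 15.5
tcp_pos: [0.6203, 0.1285, 0.0614]
tool_rot: [3.14, -0.0, 1.516]
contact_force: [0.9, -0.3, -0.4]
opening: 0.0331
finger_force: 35.3
15.5 [0.6203258  0.12849615 0.0614153 ] [ 3.13995335e+00 -1.15302736e-04  1.51579892e+00]
wrist pad [0.6227 0.1933] 0.96
```

View pics/e2.png

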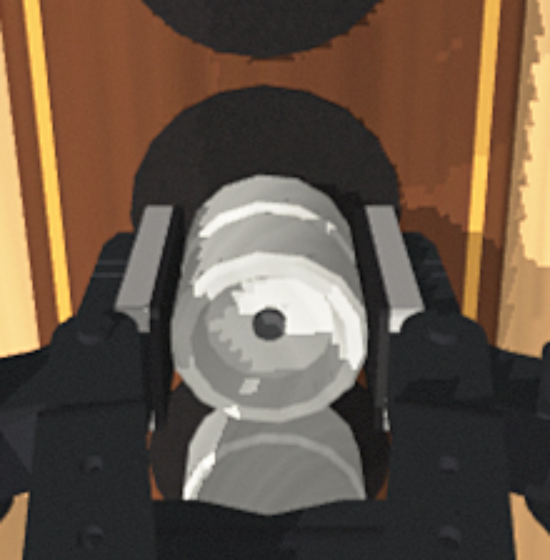

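Die_34 sits level between the jaws, with its far base edge at row 230 and near rim at row 329. The pad edge shows evenly around it. Checking its y position.

```bash
python3 - <<'E'
from h import *
c=dict(np.load("pics/e_wrist.npz")); b=.0315
print(p2w(c,257,230,b)[:2]-[0,.017],p2w(c,257,328.6,b+.032)[:2]+[0,.017],p2w(c,257.5,289,b+.027)[:2])
print(p2w(c,256,160+86/2.5,.018)[:2]-[0,.03])
E
echo '-0.008 -0.0048 0.112 0 0 0 0.022;0 0 0.064 0 0 0 0.022;0 0 0 0 0 0 0.022' | python3 -m inch
```

```text
[0.62135643 0.12625173] [0.61953759 0.12840674] [0.62068201 0.12789658]
[0.62163727 0.12731442]
t: 15.92
tcp_pos: [0.6193, 0.128, 0.049]
tool_rot: [-3.141, 0.0, 1.516]
contact_force: [-0.1, -0.5, -1.1]
opening: 0.0329
finger_force: 35.3
```

```bash
echo '0 0 0.016 0 0 0 0.022;0 0 0.008 0 0 0 0.022;0 0 0 0 0 0 0.05;0 0 0 0 0 0 0.085;0 0 0 0 0 0 0.085' | python3 -m inch; echo '0 0 -0.64 0 0 0 0.085;0 0 -0.8 0 0 0 0.085;0 0 -0.96 0 0 0 0.085;-0.9136 -0.3408 0 0 0 0 0.085;-0.9136 -0.3408 0 0 0 0 0.085' | python3 -m inch;echo '-0.9136 -0.3408 0 0 0 0 0.085;-0.9136 -0.3408 0 0 0 0 0.085;-0.9136 -0.3408 0 0 0 0 0.085;-0.9136 -0.3408 0 0 0 0 0.085;-0.9136 -0.3408 0 0 0 0 0.085' | python3 -m inch;echo '0 0 0 0 0 0 0.085' | python3 -m inch; python3 look.py f wrist,top 26,.4485,-.2633,0 34,.6199,.1274,.018
```

```text
t: 16.55
tcp_pos: [0.6195, 0.1281, 0.0479]
tool_rot: [3.141, -0.0, 1.516]
contact_force: [-0.3, -0.0, -0.0]
opening: 0.0834
finger_force: 0.0
t: 17.18
tcp_pos: [0.57, 0.0154, 0.1985]
tool_rot: [3.14, 0.0, 1.517]
contact_force: [0.7, -1.6, -0.4]
opening: 0.0848
finger_force: 0.0
t: 17.8
tcp_pos: [0.4476, -0.2646, 0.1981]
tool_rot: [3.141, 0.0, 1.516]
contact_force: [0.8, -0.1, 0.2]
opening: 0.0851
finger_force: 0.0
t: 17.92
tcp_pos: [0.4472, -0.2662, 0.1978]
tool_rot: [3.142, 0.001, 1.51]
contact_force: [0.1, -0.5, 0.5]
opening: 0.0854
finger_force: 0.0
17.925 [ 0.44717242 -0.26621527  0.19781433] [3.14150527e+00 6.85369307e-04 1.51028489e+00]
wrist 26 [ 0.449  -0.2628] 0.92
wrist 34 [ 0.4493 -0.2568] 0.47
top 26 [ 0.28   -0.1012] 446.87
top 34 [0.6199 0.1241] 1.09
```

View pics/f_wrist.png

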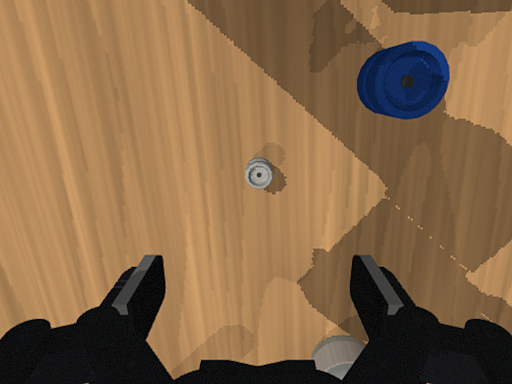

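Die_26 is at (259,174), with nothing near it. Lowering onto it.

Scaled: 0.001 m is 0.016, 0.055 m is 0.88.

```bash
echo '0.016 0.016 0.8 0 0 0 0.085;0 0 0.88 0 0 0 0.085;0 0 0.64 0 0 0 0.085;0 0 0.304 0 0 0 0.085;0 0 0.08 0 0 0 0.085' | python3 -m inch ; echo '0 0 0 0 0 0 0.085;0 0 0 0 0 0 0.015;0 0 0 0 0 0 0.015;0 0 0 0 0 0 0.015;0 0 0 0 0 0 0.015' | python3 -m inch 30;  echo '0 0 0 0 0 0 0.015;0 0 0 0 0 0 0.015' | python3 -m inch
```

```text
t: 18.65
tcp_pos: [0.4501, -0.2603, 0.028]
tool_rot: [-3.14, -0.001, 1.518]
contact_force: [0.5, -0.6, 0.7]
opening: 0.0851
finger_force: 0.0
t: 19.27
tcp_pos: [0.4498, -0.262, 0.0293]
tool_rot: [3.141, 0.0, 1.516]
contact_force: [-1.4, 1.3, 5.4]
opening: 0.0248
finger_force: 29.3
t: 19.52
tcp_pos: [0.4498, -0.262, 0.0293]
tool_rot: [3.141, 0.0, 1.516]
contact_force: [-1.4, 1.2, 5.4]
opening: 0.0249
finger_force: 29.4
```

Scaled: 0.0581 m is 0.9296, 0.0184 m is 0.2944.

```bash
echo '0 0 -0.48 0 0 0 0.015;0 0 -0.8 0 0 0 0.015;0 0 -0.8 0 0 0 0.015;0.9296 0.2944 0 0 0 0 0.015;0.9296 0.2944 0 0 0 0 0.015' | python3 -m inch; echo '0.9296 0.2944 0 0 0 0 0.015;0.9296 0.2944 0 0 0 0 0.015;0.9296 0.2944 0 0 0 0 0.015;0.9296 0.2944 0 0 0 0 0.015;0.9296 0.2944 0 0 0 0 0.015' | python3 -m inch;echo '0.9296 0.2944 0 0 0 0 0.015;0 0 0.64 0 0 0 0.015;0 0 0.64 0 0 0 0.015;0 0 0.304 0 0 0 0.015;0 0 0 0 0 0 0.015' | python3 -m inch;echo '0 0 0 0 0 0 0.015;0 0 0 0 0 0 0.015' | python3 -m inch; python3 look.py g wrist 18,.6252,.2594,.018
python3 - <<'E'
from h import *
im=cv2.imread("pics/g_wrist.png"); cv2.imwrite("pics/g2.png",cv2.resize(im[160:384,150:370],None,fx=2.5,fy=2.5))
E
```

```text
t: 20.15
tcp_pos: [0.4932, -0.147, 0.1593]
tool_rot: [3.14, 0.0, 1.514]
contact_force: [0.8, -1.1, 0.3]
opening: 0.0251
finger_force: 29.6
t: 20.78
tcp_pos: [0.601, 0.1391, 0.1586]
tool_rot: [-3.141, 0.0, 1.516]
contact_force: [0.8, -0.6, -0.1]
opening: 0.0249
finger_force: 29.6
t: 21.4
tcp_pos: [0.6215, 0.1939, 0.0581]
tool_rot: [-3.138, 0.001, 1.516]
contact_force: [0.0, 0.7, -0.1]
opening: 0.0248
finger_force: 29.7
t: 21.65
tcp_pos: [0.6227, 0.1941, 0.061]
tool_rot: [3.14, -0.0, 1.516]
contact_force: [0.1, 0.3, -1.0]
opening: 0.0251
finger_force: 29.7
21.65 [0.6227239  0.19413162 0.06104979] [ 3.13957413e+00 -3.66786005e-04  1.51573500e+00]
wrist 18 [0.6252 0.2594] 0.99
```

View pics/g2.png

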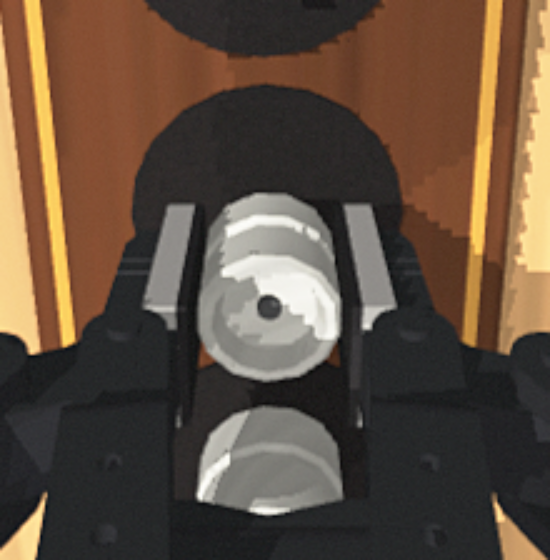

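Die_26 is held above pad 1 and centred on it (pad edges at 133 and 402, die at 270 in the crop). Setting it down, then backing off for a check.

```bash
echo '0 0 0.112 0 0 0 0.015;0 0 0.064 0 0 0 0.015;0 0 0.024 0 0 0 0.015;0 0 0.016 0 0 0 0.015;0 0 0 0 0 0 0.015' | python3 -m inch; echo '0 0 0 0 0 0 0.04;0 0 0 0 0 0 0.085;0 0 0 0 0 0 0.085;0 0 -0.64 0 0 0 0.085;0 0 -0.8 0 0 0 0.085' | python3 -m inch; echo '0 0 -0.96 0 0 0 0.085;0 -0.96 0 0 0 0 0.085;0 -0.96 0 0 0 0 0.085;0 -0.96 0 0 0 0 0.085;0 0 0 0 0 0 0.085' | python3 -m inch; python3 look.py i top 26,.6242,.1903,.018 34,.6213,.1247,.018 42,.6185,.0586,.018 18,.6274,.2573,.018
python3 - <<'E'
from h import *
im=cv2.imread("pics/i_top.png"); cv2.imwrite("pics/i2.png",cv2.resize(im[100:240,110:370],None,fx=3,fy=3))
E
```

```text
t: 22.32
tcp_pos: [0.6221, 0.1941, 0.0473]
tool_rot: [3.142, 0.0, 1.516]
contact_force: [-3.4, -0.8, 7.2]
opening: 0.0246
finger_force: 30.5
t: 22.95
tcp_pos: [0.6218, 0.194, 0.1363]
tool_rot: [-3.139, 0.0, 1.516]
contact_force: [0.4, -0.5, 0.4]
opening: 0.0852
finger_force: 0.0
t: 23.58
tcp_pos: [0.4385, 0.2042, 0.1964]
tool_rot: [-3.139, 0.0, 1.518]
contact_force: [0.2, 0.6, 0.8]
opening: 0.0852
finger_force: 0.0
23.575 [0.43854304 0.20423146 0.19640748] [-3.13911373e+00  4.89698433e-04  1.51752662e+00]
top 26 [0.6243 0.1911] 1.04
top 34 [0.6215 0.1241] 1.04
top 42 [0.62   0.0582] 0.99
top 18 [0.6253 0.1916] 2.12
```

View pics/i2.png

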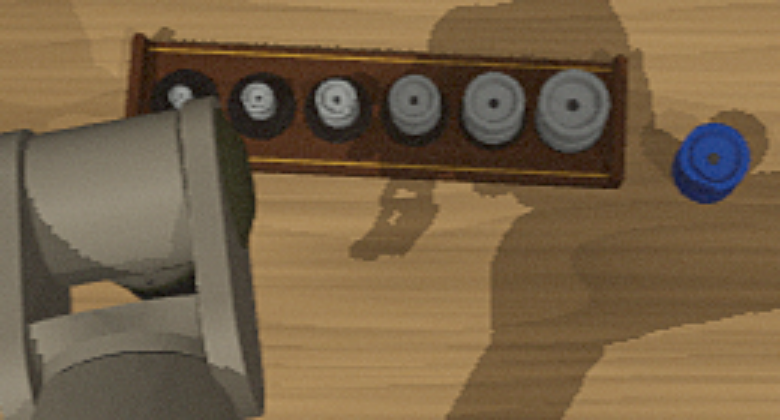

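The crop shows all six dies upright on their pads, rising from (180,97) to (573,105). The three I could fit are within about 2 mm of their pad centres, and the arm is clear. Handing in.

```bash
python3 -c "from cell import robot; print(robot.finish_job())"
```

```text
the job is handed in; nothing more can be done
None
```

I handed in the job at about 24 s: all four loose dies stand upright on their pads, measured within about 2 mm of centre, with the six in size order and the two end dies not touched.

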